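Clear, shut and start the marking cabinet

ROBOT

A 6-joint arm with a two-finger parallel gripper is mounted at the origin on the work surface. World frame = base frame: x ahead of the robot, y to its left, z up, the work surface at z = 0. Lengths are in m, angles in rad, forces in N, time in s.
With the tool pointing down it reaches from about 0.25 to 0.8 m from the base axis. Payload 8.5 kg.
Tool frame: the origin (TCP) lies on the mounting face of the last link; the fingertips stand 173 mm ahead of it and the grasp point (between the pads) lies 155 mm ahead of it; z points along the fingers, y is the line along which they close (so a half turn about z gives the same grasp; the last joint's range is limited). The gripper opens to 85 mm and grips with 20 to 120 N. Pads are 22 mm wide; open, the fingers measure 114 mm over their backs; the gripper's body (76 mm by 85 mm) begins 54 mm behind the grasp point. The pads swing forward as they close: fully open they stand 13 mm farther back than shut.
Start: joints at [-1.318, 0.238, -0.013, 1.319, 0, 1.571], TCP at [0.131, -0.508, 0.405] pointing down, gripper open.
Joint ranges: [-2.66, 2.66], [-1.03, 1.9], [-1.14, 1.46], [-1.82, 2.27], [-1.45, 1.34], [-3.14, 3.14]. Speed limits (rad/s): [2.22, 2.22, 2.79, 3.14, 3.14, 3.14].

INTERFACE

Orientations are given as a rotation vector (axis times angle).
In Python, from station import arm gives the robot as it stands. The module is installed in compiled form; this text tells all that it offers.
- The arm moves only by the tool move_arm, never from a script. Its argument "rows" is one flat list of numbers, 5 for each row, row after row: the shift along the tool's x, y, z as a fraction of full scale, then the turn about the tool's z as a fraction of full scale, then the opening, from 0 (shut) to 1 (fully open). A call has 1 to 10 rows; each row shifts and turns the commanded pose from where the row before left it, along the tool's axes as they then stand; what a row does not reach is not made up. Full scale, the value 1, is 3 cm for a shift and 5 degrees for a turn. A row lasts 1/10 s, in which the tool goes at most 50 mm and 8.59 degrees, less where a joint would pass 70% of its speed; a pose out of reach is approached as far as the arm can. A call with a number of a shift or a turn outside -1 to 1 is refused whole. A call with a gripper value outside its range is refused whole. The fingers move at their own pace and stop on an object; the grip force is fixed at half the most. Time passes only in rows, so rows that do not move let the fingers close. It gives the time, the measured TCP pose, the force, the opening and the grip force at its end, in the units of the state.
- arm.read_state(): the state, without advancing time (a new reading comes with each control period).
- arm.camera(name): name is "scene" or "top" or "wrist"; returns (picture, depth): 384x512x3 uint8, blue, green, red; 384x512 float32, m along the optical axis (not along the pixel's ray), 0 where there is no reading.
- arm.camera_params(name): a dict with "vfov" (degrees; the focal length in pixels is half the picture's height over the tangent of half this angle, whatever the lens; pixels are square), "cx", "cy" (the principal point, pixels), "R" (3x3) and "t" (3): a world point X has camera coordinates R X + t; the wrist camera has in their place "mount" (4x4, takes a point from camera to tool coordinates, whose origin is the TCP and whose axes are the flange's). Camera axes: x right, y down, z forward; pixel columns grow to the right and rows downward; lengths in m; the calibration is good to about 2 mm. A picture is of the moment at which its call begins: read the wrist's pose just before it. camera_params takes no time and is no camera call.
- arm.close_job(): hands the job in; it is judged then, once.
The state is a dict: "time_s": time; "q": joint angles; "qvel": joint speeds; "joint_torque": joint torques, N m; "eef_pos": TCP position; "tool_rot": TCP orientation; "ft_force": force on the tool from outside, world axes, zero at the start; "moment": the same for the moment, N m; "opening": finger opening in m; "finger_force": force on a finger pad.
Only numpy, scipy, OpenCV 4.12 (cv2) and the standard library are available. Lean on these libraries where they do the work, as an engineer would, in place of code of your own. Each camera call takes 0.05 s, during which the arm holds its last target. There are 200 camera calls.

TASK

A long black sleeve has been left standing in the way of the marking cabinet's open door: move it out and stand it upright in the metal tray, on the tray's floor, without shifting the short blanks there. Then push the door shut until it snaps home on its catch (push it, do not fling it), and only then turn the start key on the tilted control box clockwise to its stop, hold it there for a moment and let it spring back. Leave all the other parts and tools lying and standing where they are.

Things in the scene. Friction and masses are not known exactly. Their poses are not given: they have to be found in the camera images.
- cabinet: Green sheet-metal bench cabinet, fixed: 292 wide (y), 220 deep (x), 194 high. Origin: table level, middle of the front face; own +x points into the cabinet, +y to the hinge side (left seen from the robot). Its roof overhangs the front by 30, underside of the overhang at height 180, so a vertical tool cannot reach the shut door.
- door (a joint): Hinge of the cabinet's upright door, rad: 0 = shut and seated on the catch, grows as it opens towards the robot (at 1.57 it stands square to the front). A sprung roller catch stops it ajar at about 0.09; it must be pushed past that (about 10 N) and then snaps to 0. The door stays where it is left.
- door_hinge (a point): A point on the door's vertical hinge axis, 82 above the table. The green door with a dark window runs 240 from it (shut: to the cabinet's -y), is 12 thick centred on the axis, and spans heights 14 to 150. A small pull lip stands 16 out of its outer face along the last 10 at the free edge.
- door_push (a point): A point on the door's outer face, 170 from the hinge axis, 60 above the table: a good place to push. Its frame turns with the door: +x points through the door (the way it closes), +y along the panel to the hinge.
- sleeve: Black turned plastic sleeve with a bored end, upright cylinder 44 diameter, 120 tall, about 180 g (the only tall one). Origin: centre of its lower end; z along its axis. It stands in the door's sweep.
- tray: Open steel parts tray, fixed: 220 (x) by 160 (y), 30 high, walls and floor 6 thick. Origin: centre of its underside; the two short blanks stand in it, and there is a free place for the sleeve between them.
- blank_a: Short black turned blank, upright cylinder 44 diameter, 60 tall, standing in the tray towards its -x end. Origin: centre of its lower end. Not to be disturbed.
- blank_b: Same short blank, standing in the tray towards its +x end. Not to be disturbed.
- blank_c: Same short blank, standing on the table just outside the door's sweep, near the free-edge side of the cabinet. Not to be disturbed.
- console: White control box on a dark bracket, fixed. Origin: table level, below the middle of its face. The face, 165 by 150, is tipped 35 degrees towards the console's own -x, its middle 130 above the table. Highest edge 178 above the table.
- key (a joint): Angle of the start key, rad: 0 at rest, grows clockwise as seen facing the box, stop at 1.05. A spring returns it (about 0.2 N m at the stop).
- key_grip (a point): Point to grip on the start key's axis, 32 out from the face of the box. The key is a black bar handle in the middle of the face, 64 long, 16 thick, its top 44 out from the face (bar from 12 to 44), on a 48 diameter disc. This frame turns with the key: z out of the face along the axis, x along the bar (at rest up the slope of the face), y across it.
- spanner: Steel spanner 180 long lying on the table behind and to the left of the cabinet. Not to be disturbed.
- deburrer: Deburring tool with a handle, 170 long, 26 thick, lying on the table near the robot. Not to be disturbed.
- caliper: Steel caliper 190 long lying flat near the back of the table. Not to be disturbed.
- gauge_stand: Dial-gauge stand, fixed, beside the cabinet on the hinge side: block 60 x 50 x 55 high with a 12 post and an arm pointing away from the robot up to 250 high. Origin: centre of its underside.
Things that resemble listed ones, but are neither listed nor needed, are in the scene too. What is shaped like the sleeve but blue, green or white is not meant.

How it is judged:
On the way, in this order (a step that is already met when the one before it is completed fails the run):
1. the sleeve stands upright on the tray's floor, let go (angle between sleeve's own z axis and vertical below 0.1 rad and z of sleeve in the frame of tray below 0.011 m and x of sleeve in the frame of tray between -0.09 and 0.09 m and y of sleeve in the frame of tray between -0.06 and 0.06 m and contact force between sleeve and the fingers below 0.1 N and linear speed of sleeve below 0.02 m/s), for 0.2 s.
2. the door is shut and seated on its catch (within 0.025 rad) (value of joint door below 0.025 rad), for 0.2 s.
3. the start key is turned to its stop (beyond 0.95 rad) with the door seated (value of joint door below 0.025 rad and value of joint key above 0.95 rad), for 0.1 s.
At the end, for the whole second after the job is handed in: The sleeve stands upright (within 0.1 rad), at rest on the floor of the tray; the door is seated on its catch (below 0.025 rad); the start key is back at rest (below 0.1 rad). No other part or tool has been moved by more than 25 mm or knocked over (angle between sleeve's own z axis and vertical below 0.1 rad and z of sleeve in the frame of tray below 0.011 m and x of sleeve in the frame of tray between -0.09 and 0.09 m and y of sleeve in the frame of tray between -0.06 and 0.06 m and value of joint door below 0.025 rad and value of joint key below 0.1 rad and linear speed of sleeve below 0.02 m/s); the robot touches nothing.
It fails at once if the start key is turned (beyond 0.5 rad) while the door is not shut (value of joint key above 0.5 rad and value of joint door above 0.05 rad).
It fails at once if the door is flung: faster than 3 rad/s while still ajar by more than 0.12 rad (value of joint door above 0.12 rad and velocity of joint door below -3 rad/s).
It fails at once if another part or tool is moved by more than 25 mm (distance of any of blank_a, blank_b, blank_c, spanner, deburrer, caliper from where it was at the start of the episode above 0.025 m).
It fails at once if a short blank is knocked over (angle between any of blank_a, blank_b, blank_c's own z axis and vertical above 0.4 rad).
It also fails if it takes over 70 s, if anything falls off the work surface, if the arm or the gripper's body presses on something with over 40 N, if the wrist force passes 120 N, or if a joint passes its speed limit or range.

## Working session

There is one attempt and no reset: what is moved stays moved. The work goes in short steps, Python scripts to look and compute and a tool call to move; the robot and the scene stay as the last step left them, time stands still between calls to the robot, and variables do not carry over. Pictures are saved under pics/ and viewed, at most 10 in all, crops included, and the job is handed in when it is done.

Besides the shell and the picture viewer there is one more tool, called after "Emit:" as name(argument=value, ...) on one line, values as JSON. move_arm: Moves the arm, as the interface text tells. Shift numbers are shares of 3 cm and turn numbers shares of 5 degrees, none past 1 either way. Its arguments: {"type":"object","properties":{"rows":{"type":"array"}},"required":["rows"]}

```bash
mkdir -p pics
cat > h.py <<'E'
import numpy as np, cv2
from station import arm
from scipy.spatial.transform import Rotation as Rn
def cloud(name):
    s=arm.read_state(); im,d=arm.camera(name); p=arm.camera_params(name)
    h,w=d.shape; f=h/2/np.tan(np.radians(p["vfov"])/2)
    v,u=np.mgrid[0:h,0:w]; P=np.stack([(u-p["cx"])/f*d,(v-p["cy"])/f*d,d],-1)
    if "R" in p: W=(P-np.array(p["t"]))@np.array(p["R"])
    else:
        M=np.array(p["mount"]); W=P@M[:3,:3].T+M[:3,3]
        W=W@Rn.from_rotvec(s["tool_rot"]).as_matrix().T+np.array(s["eef_pos"])
    W[d==0]=np.nan
    return im,d,W
E
python3 - <<'E'
from h import *
for n in ("scene","top"):
    im,d,W=cloud(n); np.save(n+".npy",W); cv2.imwrite(f"pics/{n}.png",im); cv2.imwrite(n+"_im.png",im)
    p=arm.camera_params(n); print(n,p["vfov"],-np.array(p["R"]).T@np.array(p["t"]))
s=arm.read_state(); print(s["time_s"],s["tool_rot"],s["eef_pos"],s["opening"])
E
```

```text
scene 54.78386274072838 [0.44669144 0.31807997 1.09459893]
top 45.1581887558291 [ 0.34551284 -0.00956233  1.29566221]
0.1 [-3.11529468e+00 -3.95931006e-01  2.67303409e-04] [ 0.13128903 -0.50817344  0.40415479] 0.08527823474914908
```

View pics/scene.png

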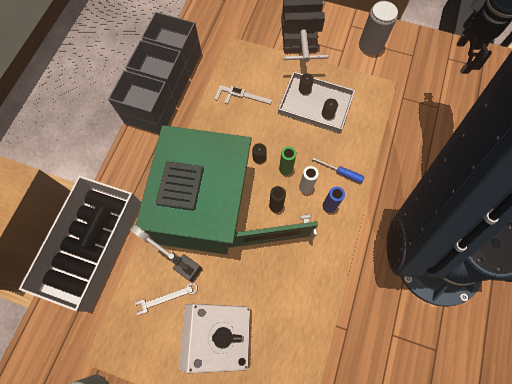

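View pics/top.png

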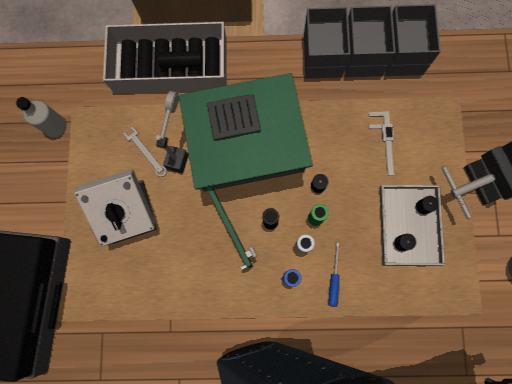

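The top view (up is +x, left is +y) shows the sleeve at (271,218), the open door from (212,190) to (248,262), and blank_c at (319,183). The tray is at (412,225) with blanks at (404,242) and (427,205), and the key is at (115,215). The blue, white and green cylinders are decoys. Next I measure these positions.

Run:
```python
from h import *
W=np.load("top.npy"); im=cv2.imread("top_im.png"); S=np.load("scene.npy"); si=cv2.imread("scene_im.png")
def circ(n,u,v,h,r=16):
    # fit circle to top points near height h
    w=W[v-r:v+r,u-r:u+r].reshape(-1,3); w=w[abs(w[:,2]-h)<.012]
    c,rad=cv2.minEnclosingCircle(w[:,:2].astype(np.float32)); print(n,len(w),np.round(c,4),round(rad,4),np.round(np.nanmedian(w[:,2]),4), "mid",(w[:,:2].min(0)+w[:,:2].max(0))/2)
for n,u,v,h in (("sleeve",271,218,.12),("green",318,214,.12),("white",305,244,.12),("blue",291,278,.12),("c",319,183,.06),("t1",404,242,.066),("t2",427,205,.066)): circ(n,u,v,h)
# tray rim
m=np.zeros(W.shape[:2],bool); m[175:275,372:452]=1; m&=abs(W[...,2]-.03)<.006
r=cv2.minAreaRect(W[m][:,:2].astype(np.float32)); print("tray",r)
# cabinet roof
m=np.zeros(W.shape[:2],bool); m[60:205,170:320]=1; m&=abs(W[...,2]-.194)<.008
r=cv2.minAreaRect(W[m][:,:2].astype(np.float32)); print("roof",r,cv2.boxPoints(r))
# door top
m=np.zeros(W.shape[:2],bool); m[185:280,200:262]=1; m&=abs(W[...,2]-.15)<.008
r=cv2.minAreaRect(W[m][:,:2].astype(np.float32)); print("door",m.sum(),r,cv2.boxPoints(r))
# console face
m=np.zeros(W.shape[:2],bool); m[165:250,70:165]=1
k=W[m]; k=k[(k[:,2]>.075)&(k[:,2]<.185)]
best=0
rng=np.random.default_rng(0)
for _ in range(500):
    a=k[rng.choice(len(k),3,0)]; nn=np.cross(a[1]-a[0],a[2]-a[0]); nn/=np.linalg.norm(nn)+1e-12; nn*=np.sign(nn[2])
    I=abs((k-a[0])@nn)<.003
    if I.sum()>best: best=I.sum(); B=I
q=k[B]; c=q.mean(0); n=np.linalg.svd(q-c)[2][2]; n*=np.sign(n[2]); print("face n",n,np.degrees(np.arccos(n[2])),len(q),len(k))
z=np.array([0,0,1]); up=z-n*n[2]; up/=np.linalg.norm(up); side=np.cross(n,up)
uv=np.c_[(q-c)@up,(q-c)@side].astype(np.float32); r=cv2.minAreaRect(uv); print(r); fc=c+up*r[0][0]+side*r[0][1]; print("face centre",fc,"up",up,"side",side)
d=(k-fc)@n; kk=k[(d>.030)&(d<.055)&(np.linalg.norm(k-fc,axis=1)<.07)]
print("key",len(kk),np.median((kk-fc)@n)); uv=np.c_[(kk-fc)@up,(kk-fc)@side].astype(np.float32); print(cv2.minAreaRect(uv))
s=0
```

```text
sleeve 232 [ 0.4984 -0.0139] 0.0219 0.1193 mid [ 0.49846772 -0.01475642]
green 235 [ 0.5057 -0.1402] 0.0222 0.12 mid [ 0.50618824 -0.13982636]
white 235 [ 0.4288 -0.1011] 0.0218 0.1197 mid [ 0.42845812 -0.10086535]
blue 244 [ 0.3429 -0.0651] 0.0217 0.1201 mid [ 0.34304598 -0.06507818]
c 210 [ 0.5988 -0.1509] 0.0226 0.0594 mid [ 0.59881343 -0.15150289]
t1 234 [ 0.4312 -0.3735] 0.0221 0.0657 mid [ 0.43203193 -0.37365962]
t2 226 [ 0.5327 -0.4414] 0.0232 0.0653 mid [ 0.53089358 -0.4406765 ]
tray ((0.48048529028892517, -0.4009973406791687), (0.16199345886707306, 0.2196745127439499), 88.29349517822266)
roof ((0.7083744406700134, 0.050389453768730164), (0.2516747713088989, 0.3026878833770752), 10.181285858154297) [[ 0.5577665   0.17710681]
 [ 0.6112706  -0.12081476]
 [ 0.8589824  -0.07632791]
 [ 0.8054783   0.22159366]]
door 481 ((0.4788045883178711, 0.08166709542274475), (0.22322440147399902, 0.035349488258361816), 26.693498611450195) [[0.37114793 0.04731994]
 [0.38702756 0.01573791]
 [0.58646125 0.11601425]
 [0.5705816  0.14759627]]
face n [-0.5450459  -0.16892043  0.82121304] 34.79359150737937 2436 3973
((-0.0030499324202537537, 0.0007140263915061951), (0.16504926979541779, 0.1501363217830658), 0.04995745047926903)
face centre [0.51817934 0.38445724 0.12979555] up [0.78440547 0.24310267 0.57062172] side [-0.29602875  0.95517903  0.        ]
key 190 0.0428772088245448
((-0.0008559077978134155, 0.00013714563101530075), (0.01747024990618229, 0.06505066901445389), 88.3279800415039)
```

Run:
```python
import cv2,numpy as np
a=cv2.imread("top_im.png"); b=cv2.imread("scene_im.png")
x=cv2.resize(a[160:285,70:270],(800,500),interpolation=2)[:, :]
y=cv2.resize(b[130:250,220:360],None,fx=2.5,fy=2.5,interpolation=2)
cv2.imwrite("pics/crop1.png",x)
```

```text
(no output)
```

View pics/crop1.png

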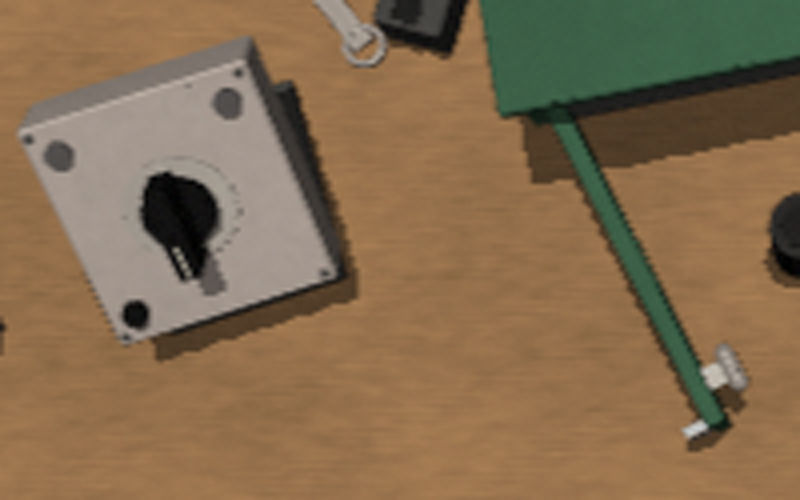

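The crop shows the key bar pointing up the slope at rest, at (175,225), the door's outer lip at (695,430) and the roller on its inner side at (735,365). The sizes and heights match what was given. The tool's current yaw suits the sleeve, so I go towards it.

Emit:
move_arm(rows=[1,-0.8,0,0,1,1,-0.8,0,0,1,1,-0.8,0,0,1,1,-0.8,0,0,1,1,-0.8,0,0,1,1,-0.8,0,0,1,1,-0.8,0,0,1,1,-0.8,0,0,1,1,-0.8,0,0,1,1,-0.8,0,0,1])

```text
time_s: 1.1
eef_pos: [0.3623, -0.1994, 0.4046]
tool_rot: [-3.116, -0.396, 0.0]
ft_force: [-0.0, -0.2, -0.2]
opening: 0.0853
finger_force: 0.0
```

```bash
cat >> h.py <<'E'
def go(*p):
    "shift, in tool full-scale units, from here to world TCP point p"
    s=arm.read_state(); R=Rn.from_rotvec(s["tool_rot"]).as_matrix()
    y=R[:,1]; print("t",round(s["time_s"],2),"pos",np.round(s["eef_pos"],4),"yaw_y",round(np.degrees(np.arctan2(y[1],y[0])),2),"z",np.round(R[:,2],3),"q",np.round(s["q"],2),"F",np.round(s["ft_force"],1),"op",round(s["opening"],4),"ff",np.round(s["finger_force"],1))
    if p: print("units",np.round(R.T@(np.array(p)-s["eef_pos"])/.03,2))
E
python3 - <<'E'
from h import *
go(0.4985,-0.0142,0.25)
W=np.load("top.npy"); im=cv2.imread("top_im.png").astype(int)
# door top line: greenish, z~.15
m=np.zeros(W.shape[:2],bool); m[185:275,200:262]=1
m&=(abs(W[...,2]-.15)<.006); m&=(im[...,1]-im[...,2]>25)
p=W[m]; print(len(p))
vx,vy,x0,y0=cv2.fitLine(p[:,:2].astype(np.float32),cv2.DIST_HUBER,0,.001,.001).ravel()
d=np.array([vx,vy]); d*=-np.sign(d[0]); n=np.array([-d[1],d[0]]); n*=np.sign(n[0]) # closing dir
r=(p[:,:2]-[x0,y0]); print("d",d,"n",n,"c",x0,y0,"along",(r@d).min(),(r@d).max(),"perp",np.percentile(r@n,[2,98]))
fe=np.array([x0,y0])+d*np.percentile(r@d,99.5); print("free edge",fe,"hinge",fe-d*.24)
a=np.radians(10.18); X=np.array([np.cos(a),np.sin(a)]);Y=np.array([-X[1],X[0]])
O=np.array([.5845,.0281])+.03*X; print("front mid",O,"hinge in cab",(fe-d*.24-O)@X,(fe-d*.24-O)@Y,"theta",np.arccos(-Y@d))
# lip and knob: non-green near free edge
m=np.zeros(W.shape[:2],bool); m[240:280,232:262]=1; m&=(W[...,2]>.02)&(im[...,1]-im[...,2]<15)
q=W[m]; rr=q[:,:2]-(fe-d*.24); 
for A,B,Z in list(zip(rr@d,rr@n,q[:,2]))[::3]: print(np.round([A,B,Z],3),end=" ")
E
```

```text
t 1.1 pos [ 0.3623 -0.1994  0.4046] yaw_y -75.52 z [-0.  0. -1.] q [-0.5   0.05 -0.24  1.28  0.    2.39] F [-0.  -0.2 -0.2] op 0.0853 ff 0.0
units [ 5.94 -4.84  5.15]
345
d [-0.8947741  -0.44651914] n [ 0.44651914 -0.8947741 ] c 0.46867618 0.08967681 along -0.10604747245135596 0.10508553895211058 perp [-0.00490253  0.0050211 ]
free edge [0.37635171 0.04360413] hinge [0.59109749 0.15076872]
front mid [0.61402772 0.03340224] hinge in cab -0.001825758561976495 0.11957154553152403 theta 1.2855995131182196
[0.166 0.005 0.046] [0.175 0.006 0.043] [0.181 0.006 0.045] [0.202 0.024 0.146] [0.187 0.005 0.043] [0.205 0.025 0.145] [0.197 0.006 0.128] [0.206 0.022 0.145] [0.209 0.029 0.143] [0.208 0.021 0.14 ] [0.212 0.028 0.148] [0.196 0.006 0.03 ] [0.213 0.024 0.146] [0.2   0.005 0.048] [0.213 0.019 0.145] [0.216 0.025 0.15 ] [0.208 0.006 0.127] [0.212 0.013 0.138] [0.216 0.02  0.145] [0.219 0.026 0.146] [0.212 0.008 0.141] [0.215 0.014 0.139] [0.219 0.021 0.141] [0.222 0.027 0.142] [0.215 0.009 0.141] [0.219 0.015 0.138] [0.222 0.022 0.142] [0.226 0.028 0.142] [0.219 0.01  0.141] [0.222 0.016 0.137] [0.226 0.023 0.146] [0.22  0.006 0.143] [0.227 0.02  0.144] [0.23  0.026 0.142] [0.23  0.021 0.14 ] [0.221 0.006 0.041] [0.227 0.006 0.04 ] [0.233 0.006 0.044] [0.239 0.006 0.045] [0.243 0.004 0.116] [ 0.236 -0.015  0.117] [ 0.239 -0.008  0.116] [0.243 0.002 0.063] [ 0.237 -0.018  0.119] [ 0.24  -0.011  0.116] [ 0.242 -0.006  0.063] [ 0.238 -0.021  0.117] [ 0.241 -0.015  0.112] [ 0.242 -0.01   0.055] [ 0.242 -0.017  0.082]
```

Emit:
move_arm(rows=[0.99,-0.807,0,0,1,0.99,-0.807,0,0,1,0.99,-0.807,0,0,1,0.99,-0.807,0,0,1,0.99,-0.807,0,0,1,0.99,-0.807,0,0,1,0,0,0.5,0,1,0,0,0.8,0,1,0,0,0.8,0,1,0,0,0.8,0,1])

```text
time_s: 2.1
eef_pos: [0.4978, -0.0155, 0.3165]
tool_rot: [-3.116, -0.397, 0.001]
ft_force: [-0.6, 0.2, 0.4]
opening: 0.0857
finger_force: 0.0
```

Emit:
move_arm(rows=[0,0,0.8,0,1,0,0,0.8,0,1,0,0,0.4,0,1,0,0,0.25,0,1,0,0,0,0,1])

```text
time_s: 2.6
eef_pos: [0.4976, -0.0157, 0.2494]
tool_rot: [-3.116, -0.396, 0.003]
ft_force: [-0.2, 0.3, -0.2]
opening: 0.0856
finger_force: 0.0
```

Run:
```python
from h import *
go(0.4985,-0.0142,0.25)
im,d,W=cloud("top"); cv2.imwrite("pics/t2.png",cv2.resize(im[120:300,180:450],None,fx=2.5,fy=2.5))
```

```text
t 2.6 pos [ 0.4976 -0.0157  0.2494] yaw_y -75.52 z [-0.002  0.    -1.   ] q [-0.03  0.3  -0.35  0.92  0.    2.86] F [-0.2  0.3 -0.2] op 0.0856 ff 0.0
units [ 0.04 -0.04 -0.02]
```

Position is good, so I close and lift.

Emit:
move_arm(rows=[0.03,-0.03,0,0,0,0,0,0,0,0,0,0,0,0,0,0,0,0,0,0,0,0,0,0,0,0,0,0,0,0,0,0,0,0,0,0,0,-0.1,0,0,0,0,-0.3,0,0,0,0,-0.6,0,0])

```text
time_s: 3.65
eef_pos: [0.4981, -0.0146, 0.28]
tool_rot: [-3.116, -0.396, 0.004]
ft_force: [1.0, -0.0, -1.4]
opening: 0.0431
finger_force: 60.9
```

Emit:
move_arm(rows=[0,0,-0.8,0,0,0,0,-0.8,0,0,0,0,-0.8,0,0,0,0,-0.8,0,0,0,0,-0.5,0,0,0,0,-0.2,0,0])

```text
time_s: 4.25
eef_pos: [0.4987, -0.0146, 0.3993]
tool_rot: [3.116, 0.396, 0.004]
ft_force: [0.5, 0.1, -1.4]
opening: 0.0429
finger_force: 60.9
```

Run:
```python
from h import *
go(0.482,-0.4075,0.40)
im,d,W=cloud("scene"); cv2.imwrite("pics/s3.png",cv2.resize(im[20:260,200:460],None,fx=2.3,fy=2.3))
```

```text
t 4.25 pos [ 0.4987 -0.0146  0.3993] yaw_y -75.52 z [ 0.003 -0.    -1.   ] q [-0.03  0.19 -0.09  1.29  0.    2.86] F [ 0.5  0.1 -1.4] op 0.0429 ff 60.9
units [-3.81 12.54 -0.02]
```

View pics/s3.png

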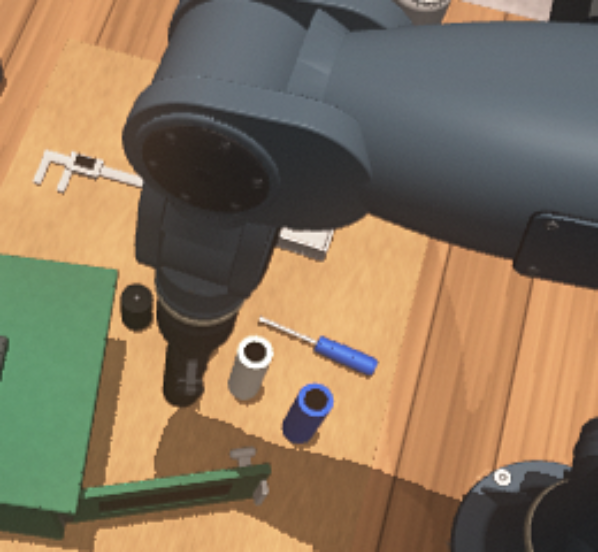

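The sleeve is held upright in the gripper at (183,385), with a 43 mm opening and its weight on the wrist. I carry it to the tray.

Emit:
move_arm(rows=[-0.15,0.5,0,0,0,-0.29,0.95,0,0,0,-0.29,0.95,0,0,0,-0.29,0.95,0,0,0,-0.29,0.95,0,0,0,-0.29,0.95,0,0,0,-0.29,0.95,0,0,0,-0.29,0.95,0,0,0,-0.29,0.95,0,0,0,-0.29,0.95,0,0,0])

```text
time_s: 5.3
eef_pos: [0.4859, -0.2993, 0.3962]
tool_rot: [-3.115, -0.396, 0.002]
ft_force: [0.7, -0.2, -2.5]
opening: 0.0429
finger_force: 61.0
```

Emit:
move_arm(rows=[-0.29,0.95,0,0,0,-0.29,0.95,0,0,0,-0.29,0.95,0,0,0,-0.18,0.64,0,0,0,0,0,0,0,0])

```text
time_s: 5.8
eef_pos: [0.4815, -0.4097, 0.3955]
tool_rot: [-3.116, -0.392, 0.002]
ft_force: [0.7, 0.1, -1.8]
opening: 0.0427
finger_force: 61.2
```

Run:
```python
from h import *
go(0.482,-0.4075,0.257)
p=arm.camera_params("wrist")
im,d,W=cloud("wrist"); cv2.imwrite("pics/w1.png",im); np.save("w.npy",W)
```

```text
t 5.8 pos [ 0.4815 -0.4097  0.3955] yaw_y -75.66 z [-0.002  0.001 -1.   ] q [-0.7   0.43  0.25  1.39 -0.    2.19] F [ 0.7  0.1 -1.8] op 0.0427 ff 61.2
units [ 0.04 -0.06  4.62]
```

View pics/w1.png

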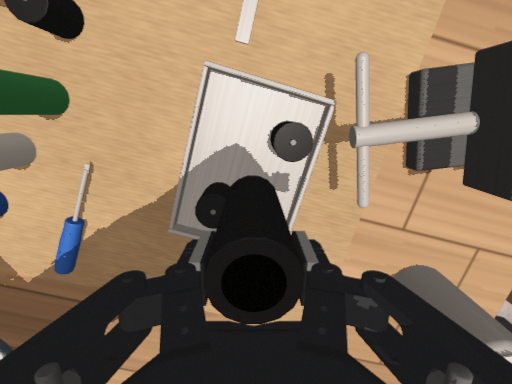

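The wrist view shows the sleeve over the tray, with the blanks at (293,142) and (213,205), and the vise handle at (362,130) off to the right. I check the handle's clearance from the cloud.

Run:
```python
from h import *
W=np.load("top.npy").reshape(-1,3); W=W[(W[:,2]>.04)&(W[:,1]<-.47)&(W[:,1]>-.62)&(W[:,0]>.3)&(W[:,0]<.7)]
print(W.min(0),W.max(0)); print(np.sort(W[:,1])[-8:], W[W[:,1].argsort()[-8:]][:, [0,2]])
w=np.load("w.npy")
for u,v in((293,142),(213,205)):
    a=w[v-25:v+25,u-25:u+25].reshape(-1,3); a=a[abs(a[:,2]-.066)<.006]; print(len(a),cv2.minEnclosingCircle(a[:,:2].astype(np.float32)))
```

```text
[ 0.48595906 -0.6198001   0.08004098] [ 0.6633987  -0.470485    0.15090796]
[-0.47522834 -0.47517668 -0.47506226 -0.47501082 -0.47338886 -0.47327894
 -0.47279246 -0.470485  ] [[0.62555612 0.09508399]
 [0.61783575 0.09327942]
 [0.61007571 0.09163621]
 [0.61676142 0.08626107]
 [0.62095337 0.0917719 ]
 [0.61832044 0.09140923]
 [0.62316355 0.093967  ]
 [0.62084661 0.09250624]]
1269 ((0.5351893305778503, -0.4416419267654419), 0.021946992725133896)
808 ((0.43510398268699646, -0.3736998736858368), 0.02207658812403679)
```

Emit:
move_arm(rows=[0.06,-0.06,0.4,0,0,0,0,0.8,0,0,0,0,0.8,0,0,0,0,0.8,0,0,0,0,0.8,0,0,0,0,0.5,0,0,0,0,0.3,0,0,0,0,0.1,0,0,0,0,0,0,0])

```text
time_s: 6.75
eef_pos: [0.4834, -0.4047, 0.2621]
tool_rot: [-3.116, -0.397, 0.0]
ft_force: [-0.3, -0.7, -1.5]
opening: 0.0429
finger_force: 61.2
```

```bash
python3 -c "
from h import *
go(.483,-.4075,.2555)"
```

```text
t 6.75 pos [ 0.4834 -0.4047  0.2621] yaw_y -75.48 z [-0.  0. -1.] q [-0.7   0.49 -0.    1.08  0.    2.19] F [-0.3 -0.7 -1.5] op 0.0429 ff 61.2
units [-0.04  0.09  0.22]
```

Emit:
move_arm(rows=[-0.04,0.09,0.1,0,0,0,0,0.06,0,0,0,0,0.04,0,0,0,0,0,0,0])

```text
time_s: 7.15
eef_pos: [0.4829, -0.4083, 0.2571]
tool_rot: [3.116, 0.396, 0.002]
ft_force: [-1.1, -0.5, 4.1]
opening: 0.0429
finger_force: 61.6
```

The wrist force shows contact with the floor, so I release and lift.

Emit:
move_arm(rows=[0,0,0,0,0.7,0,0,0,0,0.9,0,0,0,0,1,0,0,0,0,1,0,0,0,0,1,0,0,-0.3,0,1,0,0,-0.7,0,1,0,0,-1,0,1,0,0,-1,0,1,0,0,-1,0,1])

```text
time_s: 8.15
eef_pos: [0.4827, -0.408, 0.3781]
tool_rot: [3.116, 0.396, 0.001]
ft_force: [-0.8, -0.5, 0.2]
opening: 0.0856
finger_force: 0.0
```

Run:
```python
from h import *
go()
im,d,W=cloud("wrist"); cv2.imwrite("pics/w2.png",im)
m=abs(W[...,2]-.126)<.006; m&=np.linalg.norm(W[...,:2]-[.483,-.4075],axis=-1)<.05
a=W[m]; print(len(a),np.median(a[:,2]),cv2.minEnclosingCircle(a[:,:2].astype(np.float32)))
```

```text
t 8.15 pos [ 0.4827 -0.408   0.3781] yaw_y -75.51 z [ 0. -0. -1.] q [-0.7   0.43  0.21  1.34  0.    2.19] F [-0.8 -0.5  0.2] op 0.0856 ff 0.0
1951 0.1267153686681453 ((0.4864496886730194, -0.4075634181499481), 0.021982435137033463)
```

View pics/w2.png

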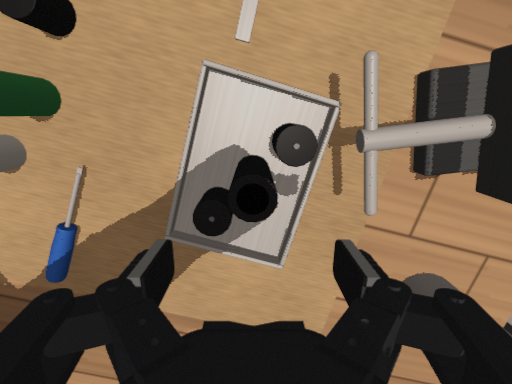

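The sleeve stands in the tray at (253,195) between the two blanks, with its top at 0.127 as expected. For the door, I turn the tool so its y axis points into the cabinet, push the bulk of the swing with closed fingers, then spread the fingers against the lip to finish under the overhang.

Emit:
move_arm(rows=[0,0,0,-1,0,0,0,0,-1,0,0,0,0,-1,0,0,0,0,-1,0,0,0,0,-1,0,0,0,0,-1,0,0,0,0,-1,0,0,0,0,-1,0,0,0,0,-1,0,0,0,0,-1,0])

```text
time_s: 9.2
eef_pos: [0.4828, -0.4081, 0.3767]
tool_rot: [2.654, 1.681, 0.0]
ft_force: [-0.4, -0.5, -0.4]
opening: -0.0003
finger_force: 0.0
```

Emit:
move_arm(rows=[0,0,0,-1,0,0,0,0,-1,0,0,0,0,-1,0,0,0,0,-1,0,0,0,0,-1,0,0,0,0,-1,0,0,0,0,-1,0,0,0,0,-0.14,0,0,0,0,0,0])

```text
time_s: 10.1
eef_pos: [0.4828, -0.4081, 0.3765]
tool_rot: [2.018, 2.408, 0.0]
ft_force: [-0.1, 0.2, -0.7]
opening: 0.0001
finger_force: 0.0
```

```bash
python3 -c "
from h import *
go(.405,.109,.378)"
```

```text
t 10.1 pos [ 0.4828 -0.4081  0.3765] yaw_y 10.08 z [ 0. -0. -1.] q [-0.7   0.43  0.2   1.34  0.    0.69] F [-0.1  0.2 -0.7] op 0.0001 ff 0.0
units [17.42  0.46 -0.05]
```

Emit:
move_arm(rows=[0.5,0,0,0,0,0.95,0.03,0,0,0,0.95,0.03,0,0,0,0.95,0.03,0,0,0,0.95,0.03,0,0,0,0.95,0.03,0,0,0,0.95,0.03,0,0,0,0.95,0.03,0,0,0,0.95,0.03,0,0,0,0.95,0.03,0,0,0])

```text
time_s: 11.1
eef_pos: [0.4424, -0.1384, 0.3765]
tool_rot: [2.018, 2.407, 0.001]
ft_force: [1.2, 0.8, -0.0]
opening: 0.0002
finger_force: 0.0
```

Emit:
move_arm(rows=[0.95,0.03,0,0,0,0.95,0.03,0,0,0,0.95,0.03,0,0,0,0.95,0.03,0,0,0,0.95,0.03,0,0,0,0.95,0.03,0,0,0,0.95,0.03,0,0,0,0.95,0,0,0,0,0.5,0,0,0,0,0,0,0,0,0])

```text
time_s: 12.1
eef_pos: [0.4057, 0.1022, 0.3765]
tool_rot: [2.015, 2.41, 0.001]
ft_force: [-0.3, -0.0, 0.2]
opening: -0.0
finger_force: 0.0
```

```bash
python3 -c "
from h import *
go(.405,.109,.262)"
```

```text
t 12.1 pos [0.4057 0.1022 0.3765] yaw_y 10.22 z [ 0.     0.001 -1.   ] q [ 0.25  0.07 -0.3   1.21  0.    1.64] F [-0.3 -0.   0.2] op -0.0 ff 0.0
units [0.23 0.02 3.82]
```

Emit:
move_arm(rows=[0.25,0,0.5,0,0,0,0,0.8,0,0,0,0,0.8,0,0,0,0,0.8,0,0,0,0,0.6,0,0,0,0,0.3,0,0,0,0,0,0,0])

```text
time_s: 12.8
eef_pos: [0.4045, 0.1077, 0.2616]
tool_rot: [-2.017, -2.408, 0.002]
ft_force: [0.8, -0.8, 0.7]
opening: -0.0001
finger_force: 0.0
```

```bash
cat > arc.py <<'E'
from h import *
import sys
H=np.array([.5911,.1508]); a=np.radians(10.2); X=np.array([np.cos(a),np.sin(a)]); Y=np.array([-X[1],X[0]])
go()
s=arm.read_state(); p=np.array(s["eef_pos"][:2])
for th in np.arange(1.28,.3,-.07):
    n=X*np.cos(th)-Y*np.sin(th); d=-Y*np.cos(th)-X*np.sin(th)
    t=H+.185*d-n*(.006+.0145*np.cos(th)+.011*np.sin(th)); D=(t-p)/.03; p=t
    print(round(th,2),np.round([D@Y,D@X],2))
E
python3 arc.py
```

```text
t 12.8 pos [0.4045 0.1077 0.2616] yaw_y 10.11 z [-0.002 -0.    -1.   ] q [ 0.26  0.16 -0.51  0.9  -0.    1.65] F [ 0.8 -0.8  0.7] op -0.0001 ff 0.0
1.28 [-0.79  0.27]
1.21 [-0.4   0.08]
1.14 [-0.4   0.11]
1.07 [-0.39  0.14]
1.0 [-0.38  0.17]
0.93 [-0.37  0.19]
0.86 [-0.36  0.22]
0.79 [-0.35  0.25]
0.72 [-0.33  0.27]
0.65 [-0.32  0.3 ]
0.58 [-0.3   0.32]
0.51 [-0.27  0.34]
0.44 [-0.25  0.36]
0.37 [-0.22  0.38]
```

Emit:
move_arm(rows=[-0.4,0.14,0,0,0,-0.39,0.13,0,0,0,-0.4,0.08,0,0,0,-0.4,0.11,0,0,0,-0.39,0.14,0,0,0,-0.38,0.17,0,0,0,-0.37,0.19,0,0,0,-0.36,0.22,0,0,0,-0.35,0.25,0,0,0,-0.33,0.27,0,0,0])

```text
time_s: 13.8
eef_pos: [0.4757, 0.0051, 0.2622]
tool_rot: [-2.016, -2.41, 0.0]
ft_force: [-0.4, 0.7, 1.3]
opening: 0.0001
finger_force: 0.0
```

```bash
python3 -c "
from h import *
go()"
```

```text
t 13.8 pos [0.4757 0.0051 0.2622] yaw_y 10.18 z [-0.  0. -1.] q [ 0.01  0.25 -0.38  0.93  0.    1.4 ] F [-0.4  0.7  1.3] op 0.0001 ff 0.0
```

Emit:
move_arm(rows=[-0.32,0.3,0,0,0,-0.3,0.32,0,0,0,-0.27,0.34,0,0,0,-0.25,0.36,0,0,0,-0.22,0.38,0,0,0,0,0,0,0,0])

```text
time_s: 14.4
eef_pos: [0.5342, -0.0257, 0.2621]
tool_rot: [2.015, 2.408, 0.001]
ft_force: [0.2, 0.8, -0.7]
opening: 0.0
finger_force: 0.0
```

```bash
cat > look.py <<'E'
from h import *
import sys
go()
H=np.array([.5911,.1508]); a=np.radians(10.2); X=np.array([np.cos(a),np.sin(a)]); Y=np.array([-X[1],X[0]])
p=np.array(arm.read_state()["eef_pos"][:2])-H; print("TCP cab X",round(p@X,4),"r",round(-p@Y,4))
for c in sys.argv[1:]:
    n,f=c.split(":"); im,d,W=cloud(n); np.save("l.npy",W); cv2.imwrite("pics/"+f,im)
    m=(abs(W[...,2]-.146)<.008)&(im[...,1].astype(int)-im[...,2]>20)
    q=W[m][:,:2]-H; x=q@X; r=-q@Y; k=(r>.02)&(r<.25)&(x<.02)&(x>-.25)
    if k.sum()>10: f=np.polyfit(r[k],x[k],1); print(n,"door pts",k.sum(),"theta",-f[0],"at hinge",f[1],"rmax",r[k].max())
E
python3 look.py top:t5.png scene:s5.png
```

```text
t 14.4 pos [ 0.5342 -0.0257  0.2621] yaw_y 10.16 z [ 0.001 -0.    -1.   ] q [-0.05  0.34 -0.25  0.98 -0.    1.35] F [ 0.2  0.8 -0.7] op 0.0 ff 0.0
TCP cab X -0.0873 r 0.1637
scene door pts 81 theta 0.15178369934527794 at hinge -0.007386750874938101 rmax 0.21543483274328434
```

View pics/s5.png

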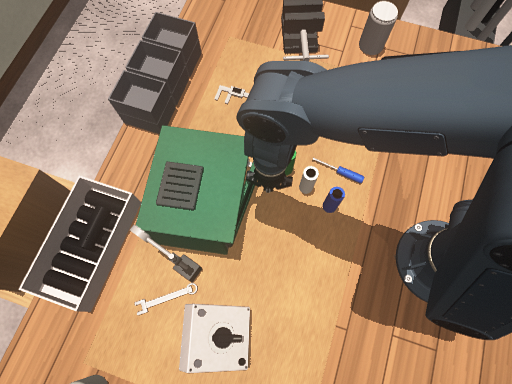

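The door stands slightly ajar, running from the hinge at (233,245) to behind the wrist near (250,165). I back off and move out to the lip.

Emit:
move_arm(rows=[0,-0.6,0,0,0,0,-0.5,0,0,0,-0.7,0,0,0,0,-0.7,0,0,0,0,-0.5,0,0,0,0,-0.2,0,0,0,0,0,0,0,0,0])

```text
time_s: 15.2
eef_pos: [0.5109, -0.0935, 0.2621]
tool_rot: [-2.017, -2.408, -0.0]
ft_force: [-0.1, -0.5, -0.1]
opening: -0.0001
finger_force: 0.0
```

```bash
python3 look.py wrist:w5.png
python3 - <<'E'
import numpy as np
E
```

```text
t 15.2 pos [ 0.5109 -0.0935  0.2621] yaw_y 10.12 z [-0.  0. -1.] q [-0.18  0.32 -0.29  0.97  0.    1.21] F [-0.1 -0.5 -0.1] op -0.0001 ff 0.0
TCP cab X -0.1222 r 0.2262
wrist door pts 7015 theta 0.1297859763407467 at hinge -0.01618560840145613 rmax 0.2383776200796694
```

View pics/w5.png

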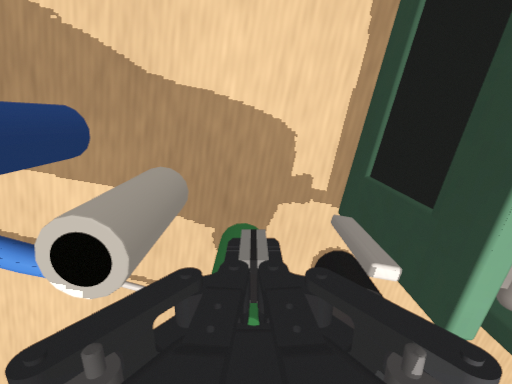

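The wrist view shows the lip (white bar from (335,220) to (395,270)) just right of the closed fingertips at (253,245), with the door face behind it. I measure the lip.

Run:
```python
from h import *
W=np.load("l.npy"); im=cv2.imread("pics/w5.png").astype(int)
H=np.array([.5911,.1508]); a=np.radians(10.2); X=np.array([np.cos(a),np.sin(a)]); Y=np.array([-X[1],X[0]])
m=np.zeros(W.shape[:2],bool); m[210:282,325:402]=1; m&=(im.min(-1)>90)&(W[...,2]>.02)&(abs(im[...,1]-im[...,2])<15)
q=W[m]; x=(q[:,:2]-H)@X; r=-(q[:,:2]-H)@Y; print(m.sum(),"z",np.percentile(q[:,2],[2,50,98]),"X",np.percentile(x,[2,98]),"r",np.percentile(r,[2,98]))
for A in ((1,255),(1,222)): pass
# door outer face: green px at heights <.145
m=(im[...,1]-im[...,2]>15)&(W[...,2]>.03)&(W[...,2]<.14); q=W[m]; x=(q[:,:2]-H)@X; r=-(q[:,:2]-H)@Y; k=(r>.06)&(r<.24)&(x>-.13)&(x<0)
A=np.c_[r[k],x[k]].astype(np.float32); vx,vy,a0,b0=cv2.fitLine(A,cv2.DIST_HUBER,0,.001,.001).ravel(); print("theta",-np.arctan(vy/vx),"X at r=.2",b0+(.2-a0)*vy/vx,"at 0",b0-a0*vy/vx)
```

```text
1971 z [0.05300479 0.10108534 0.11802808] X [-0.0659954  -0.05118271] r [0.2237438  0.23137341]
theta 0.1930715 X at r=.2 -0.043918755 at 0 -0.004817389
```

Emit:
move_arm(rows=[0,0.5,0,0,0,0,0.5,0,0,0,0,0.3,0,0,0,0,0.2,0,0,0,0,0,0,0,0])

```text
time_s: 15.75
eef_pos: [0.553, -0.0841, 0.2594]
tool_rot: [-2.01, -2.405, 0.008]
ft_force: [-5.1, 0.1, -12.6]
opening: -0.0002
finger_force: 0.0
```

```bash
python3 look.py
```

```text
t 15.75 pos [ 0.553  -0.0841  0.2594] yaw_y 10.23 z [-0.009  0.001 -1.   ] q [-0.15  0.39 -0.19  1.01 -0.    1.24] F [ -5.1   0.1 -12.6] op -0.0002 ff 0.0
TCP cab X -0.0791 r 0.2245
```

Emit:
move_arm(rows=[0,-0.15,0,0,0,0,0,0,0,0,0,0,0,0,0])

```text
time_s: 16.05
eef_pos: [0.5493, -0.0854, 0.2611]
tool_rot: [-2.012, -2.407, 0.003]
ft_force: [-5.0, 1.1, -13.2]
opening: 0.0005
finger_force: 0.0
```

```bash
python3 look.py wrist:w6.png; python3 -c "
from h import *
print(arm.read_state()['moment'])
W=np.load('l.npy'); im=cv2.imread('pics/w6.png').astype(int)
H=np.array([.5911,.1508]); a=np.radians(10.2); X=np.array([np.cos(a),np.sin(a)]); Y=np.array([-X[1],X[0]])
m=(im[...,1]-im[...,2]>15)&(W[...,2]>.03)&(W[...,2]<.14); q=W[m]; x=(q[:,:2]-H)@X; r=-(q[:,:2]-H)@Y; k=(r>.06)&(r<.24)&(x>-.13)&(x<0.01)
A=np.c_[r[k],x[k]].astype(np.float32); vx,vy,a0,b0=cv2.fitLine(A,cv2.DIST_HUBER,0,.001,.001).ravel(); print('theta',-np.arctan(vy/vx),'X at r=.2',b0+(.2-a0)*vy/vx,'at 0',b0-a0*vy/vx)
m=(W[...,2]>.17)&(W[...,2]<.2); q=W[m]; x=(q[:,:2]-H)@X; r=-(q[:,:2]-H)@Y
for lo in (.175,.19):
  k=(q[:,2]>lo-.004)&(q[:,2]<lo+.008)
  if k.sum(): print(lo,k.sum(),np.percentile(x[k],[0,2,50]),np.percentile(r[k],[2,98]))
"
```

```text
t 16.05 pos [ 0.5493 -0.0854  0.2611] yaw_y 10.21 z [-0.004  0.001 -1.   ] q [-0.15  0.38 -0.2   1.    0.    1.24] F [ -5.    1.1 -13.2] op 0.0005 ff 0.0
TCP cab X -0.0829 r 0.2251
wrist door pts 16750 theta 0.11238374122404561 at hinge -0.004227299601783962 rmax 0.24590385228673234
[0.10852832 1.37431434 0.17285359]
theta 0.12383683 X at r=.2 -0.030107958 at 0 -0.005213203
0.175 15413 [-0.145332   -0.14080165 -0.08286481] [0.20663246 0.22215462]
0.19 1758 [-0.10201102 -0.10126737 -0.0894206 ] [0.20527194 0.20788008]
```

View pics/w6.png

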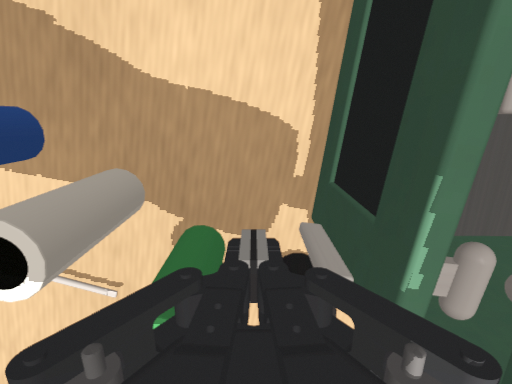

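The fingers at (253,245) are still clear of the lip at (325,250), so the gripper's knuckle was pushing the door and wedging under the roof edge. The door is now at about 0.12 rad. I back off, lower the tool and open the fingers so the finger back meets the lip first.

Emit:
move_arm(rows=[0,-0.3,0,0,0,0,-0.6,0,0,0,0,0,0.3,0,0,0,0,0.4,0,0,0,0,0,0,0.5,0,0,0,0,1,0,0,0,0,1,0,0,0,0,1])

```text
time_s: 16.9
eef_pos: [0.5246, -0.0907, 0.2414]
tool_rot: [2.015, 2.41, 0.0]
ft_force: [-0.4, 0.5, -0.0]
opening: 0.0584
finger_force: 0.0
```

```bash
cat > th.py <<'E'
from h import *
W=np.load('l.npy'); import sys; im=cv2.imread(sys.argv[1]).astype(int)
H=np.array([.5911,.1508]); a=np.radians(10.2); X=np.array([np.cos(a),np.sin(a)]); Y=np.array([-X[1],X[0]])
m=(im[...,1]-im[...,2]>15)&(W[...,2]>.03)&(W[...,2]<.14); q=W[m]; x=(q[:,:2]-H)@X; r=-(q[:,:2]-H)@Y; k=(r>.06)&(r<.24)&(x>-.13)&(x<0.01)
A=np.c_[r[k],x[k]].astype(np.float32); vx,vy,a0,b0=cv2.fitLine(A,cv2.DIST_HUBER,0,.001,.001).ravel(); print('theta',-np.arctan(vy/vx),'X at r=.2',b0+(.2-a0)*vy/vx,'at 0',b0-a0*vy/vx)
E
python3 look.py wrist:w7.png; python3 th.py pics/w7.png
```

```text
t 16.9 pos [ 0.5246 -0.0907  0.2414] yaw_y 10.19 z [ 0. -0. -1.] q [-0.17  0.36 -0.29  0.93  0.    1.22] F [-0.4  0.5 -0. ] op 0.0584 ff 0.0
TCP cab X -0.1082 r 0.2259
wrist door pts 277 theta -2.022877524008096 at hinge -0.48100751724117236 rmax 0.22372474640831394
theta 0.12600937 X at r=.2 -0.030182702 at 0 -0.004846588
```

View pics/w7.png

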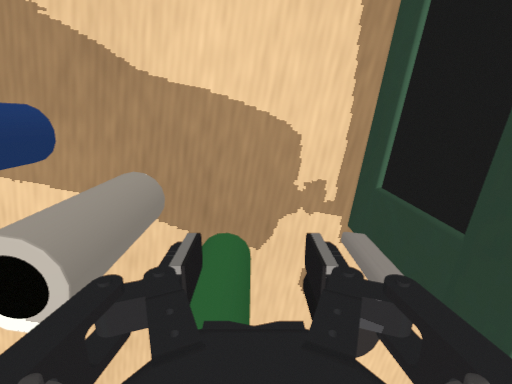

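The right finger at (325,270) now sits right beside the lip at (360,255), and the wrist force is back to zero. I push slowly.

Emit:
move_arm(rows=[0,0,0,0,1,0,0,0,0,1,0,0,0,0,1,0,0.2,0,0,1,0,0.2,0,0,1,0,0.1,0,0,1,0,0,0,0,1])

```text
time_s: 17.65
eef_pos: [0.5388, -0.0879, 0.2405]
tool_rot: [-2.014, -2.408, 0.002]
ft_force: [-1.2, -0.0, -1.8]
opening: 0.086
finger_force: 0.0
```

```bash
python3 look.py wrist:w8.png; python3 th.py pics/w8.png
```

```text
t 17.65 pos [ 0.5388 -0.0879  0.2405] yaw_y 10.18 z [-0.002  0.    -1.   ] q [-0.16  0.38 -0.25  0.94 -0.    1.23] F [-1.2 -0.  -1.8] op 0.086 ff 0.0
TCP cab X -0.0937 r 0.2257
wrist door pts 68 theta 0.7641480269439477 at hinge 0.10386709211088607 rmax 0.2392012418603945
theta 0.055973656 X at r=.2 -0.016458383 at 0 -0.005251947
```

Emit:
move_arm(rows=[0,0.1,0,0,1,0,0.1,0,0,1,0,0.05,0,0,1,0,0,0,0,1])

```text
time_s: 18.1
eef_pos: [0.5426, -0.0866, 0.2385]
tool_rot: [-2.01, -2.402, 0.011]
ft_force: [-15.6, -2.4, -11.0]
opening: 0.0853
finger_force: 0.7
```

```bash
python3 look.py wrist:w9.png; python3 th.py pics/w9.png
```

```text
t 18.1 pos [ 0.5426 -0.0866  0.2385] yaw_y 10.15 z [-0.012  0.    -1.   ] q [-0.16  0.39 -0.24  0.95 -0.    1.24] F [-15.6  -2.4 -11. ] op 0.0853 ff 0.7
TCP cab X -0.0898 r 0.2251
wrist door pts 36 theta 0.626482882569104 at hinge 0.032760802737873136 rmax 0.23826243587320992
theta 0.04641244 X at r=.2 -0.014077572 at 0 -0.0047884136
```

Run:
```python
from h import *
W=np.load("top.npy"); im=cv2.imread("top_im.png").astype(int)
m=np.zeros(W.shape[:2],bool); m[60:205,170:325]=1; m&=(abs(W[...,2]-.194)<.005)
m=cv2.morphologyEx(m.astype(np.uint8),cv2.MORPH_OPEN,np.ones((5,5)))>0
p=W[m][:,:2]; print(len(p),np.median(W[m][:,2]))
a=np.radians(10.2)
for it in range(4):
    X=np.array([np.cos(a),np.sin(a)]);Y=np.array([-X[1],X[0]]); u=p@X; v=p@Y
    b=np.linspace(v.min()+.02,v.max()-.02,40); fr=[];bk=[];c=[]
    for i in range(39):
        k=(v>b[i])&(v<b[i+1]); fr.append(u[k].min()); bk.append(u[k].max()); c.append((b[i]+b[i+1])/2)
    f=np.polyfit(c,fr,1); g=np.polyfit(c,bk,1); print("yaw front",np.degrees(a-np.arctan(f[0])),"back",np.degrees(a-np.arctan(g[0])),"depth",np.mean(bk)-np.mean(fr))
    b=np.linspace(u.min()+.02,u.max()-.02,40); l=[];h=[];c2=[]
    for i in range(39):
        k=(u>b[i])&(u<b[i+1]); l.append(v[k].min()); h.append(v[k].max()); c2.append((b[i]+b[i+1])/2)
    s=np.polyfit(c2,l,1);t=np.polyfit(c2,h,1); print("sides",np.degrees(a+np.arctan(s[0])),np.degrees(a+np.arctan(t[0])),"width",np.mean(h)-np.mean(l))
    H=np.array([.5911,.1508]); print("roof front X rel H",np.mean(fr)-H@X,"sides rel H",np.mean(l)-H@Y,np.mean(h)-H@Y)
    a=np.mean([a-np.arctan(f[0]),a-np.arctan(g[0]),a+np.arctan(s[0]),a+np.arctan(t[0])])
    print(np.degrees(a))
print(arm.camera_params("wrist")["mount"])
```

```text
8482 0.19319344517704884
yaw front 10.18389781038572 back 10.650582912054695 depth 0.24290204527259762
sides 10.552036017782113 8.607128081892672 width 0.2908521941992449
roof front X rel H -0.025624273677348985 sides rel H -0.26841210754822065 0.022440086651024253
9.9984112055288
yaw front 10.165741773421994 back 10.731362535926177 depth 0.24294041683147427
sides 10.495641820581394 8.620105559752561 width 0.29074396519101164
roof front X rel H -0.025157289492694468 sides rel H -0.26799326427903786 0.022750700911973794
10.00321292242053
yaw front 10.16573544085963 back 10.7314244900734 depth 0.2429404953948615
sides 10.495700959315668 8.62000616399428 width 0.29074412291224516
roof front X rel H -0.02516759426306936 sides rel H -0.26800150169036674 0.022742621221878444
10.003216763560745
yaw front 10.16573543555158 back 10.731424539392007 depth 0.24294049545702556
sides 10.495701006367698 8.62000608422775 width 0.2907441230375971
roof front X rel H -0.025167602506314335 sides rel H -0.2680015082791421 0.02274261475845501
10.003216766384758
[[-1.19873700e-03 -9.59764711e-01 -2.80802888e-01  7.02681472e-02]
 [ 9.99999281e-01 -1.15988273e-03 -3.04561059e-04  5.33771772e-04]
 [-3.33914617e-05 -2.80803051e-01  9.59765412e-01  3.02490754e-02]
 [ 0.00000000e+00  0.00000000e+00  0.00000000e+00  1.00000000e+00]]
```

```bash
python3 -c "
from h import *
s=arm.read_state(); print(np.round(s['ft_force'],2),np.round(s['moment'],2),np.round(s['joint_torque'],1))"
```

```text
[-16.07  -2.48 -10.36] [-0.42  2.35 -0.01] [  2.8 -67.6  42.3  -5.6   1.3   0. ]
```

Emit:
move_arm(rows=[0,0.05,0,0,1,0,0,0,0,1,0,0,0,0,1])

```text
time_s: 18.45
eef_pos: [0.5434, -0.0865, 0.2381]
tool_rot: [-2.01, -2.401, 0.013]
ft_force: [-20.2, -3.5, -10.6]
opening: 0.0853
finger_force: 2.1
```

```bash
python3 look.py wrist:w10.png; python3 th.py pics/w10.png; python3 -c "
from h import *
s=arm.read_state(); print(np.round(s['ft_force'],2),np.round(s['moment'],2),np.round(s['joint_torque'],1))"
```

```text
t 18.45 pos [ 0.5434 -0.0865  0.2381] yaw_y 10.13 z [-0.014  0.    -1.   ] q [-0.16  0.39 -0.24  0.95 -0.    1.24] F [-20.2  -3.5 -10.6] op 0.0853 ff 2.1
TCP cab X -0.089 r 0.2251
wrist door pts 37 theta 1.3294519836184047 at hinge 0.185213515944771 rmax 0.23795314653590185
theta 0.042878937 X at r=.2 -0.01346804 at 0 -0.004886993
[-20.56  -3.67 -10.52] [-0.62  2.6   0.02] [  3.9 -67.7  44.2  -6.8   1.7  -0. ]
```

```bash
cat > th2.py <<'E'
from h import *
import sys
im=cv2.imread(sys.argv[1]).astype(int); W=np.load('l.npy')
H=np.array([.5911,.1508]); a=np.radians(10.2); X=np.array([np.cos(a),np.sin(a)]); Y=np.array([-X[1],X[0]])
x=(W[...,:2]-H)@X; r=-(W[...,:2]-H)@Y; z=W[...,2]; g=(im[...,1]-im[...,2]>10)
for z0 in (.02,.05,.08,.11,.135,.16,.185):
    print(z0,[ (round(float(np.median(x[k])),4),int(k.sum())) if (k:=g&(abs(z-z0)<.012)&(abs(r-r0)<.01)&(x>-.1)&(x<.05)).sum()>8 else None for r0 in (.04,.08,.12,.16,.2,.22,.235)])
# lip
m=(im.min(-1)>90)&(abs(im[...,1]-im[...,2])<15)&(z>.05)&(z<.125)&(x>-.07)&(x<.0)&(r>.2)&(r<.25)
if m.sum(): print("lip",m.sum(),np.percentile(x[m],[1,50,99]),np.percentile(r[m],[1,99]),np.percentile(z[m],[1,99]))
E
python3 th2.py pics/w10.png
```

```text
0.02 [None, (-0.0089, 17), (-0.0102, 372), (-0.0118, 295), (-0.0134, 251), (-0.0143, 228), (-0.0148, 149)]
0.05 [None, None, (-0.0097, 529), (-0.0114, 423), (-0.0134, 522), (-0.0143, 562), (-0.0147, 218)]
0.08 [None, None, None, None, (-0.0136, 608), (-0.0143, 992), (-0.0147, 359)]
0.11 [None, None, None, (-0.0117, 371), (-0.0136, 1380), (-0.0143, 1367), (-0.0147, 218)]
0.135 [None, None, None, (-0.0124, 224), (-0.0137, 2436), (-0.0141, 917), None]
0.16 [None, None, None, None, None, None, None]
0.185 [None, None, None, None, None, None, None]
lip 1098 [-0.04602863 -0.02551336 -0.01609123] [0.21420288 0.23205753] [0.05106397 0.11594372]
```

Emit:
move_arm(rows=[0,-0.4,0,0,1,0,0,0.2,0,1,0,0,0.2,0,1,0,0,0,0,1])

```text
time_s: 18.9
eef_pos: [0.5397, -0.0887, 0.2325]
tool_rot: [2.009, 2.403, 0.012]
ft_force: [2.7, 0.7, 16.8]
opening: 0.0855
finger_force: 6.8
```

```bash
python3 look.py wrist:w11.png; python3 th2.py pics/w11.png;python3 -c "
from h import *
s=arm.read_state(); print(np.round(s['ft_force'],2),np.round(s['moment'],2))"
```

```text
t 18.9 pos [ 0.5397 -0.0887  0.2325] yaw_y 10.22 z [ 0.012 -0.    -1.   ] q [-0.16  0.38 -0.27  0.9   0.    1.23] F [ 2.7  0.7 16.8] op 0.0855 ff 6.8
TCP cab X -0.093 r 0.2266
wrist door pts 15 theta -0.6746282576030624 at hinge -0.2553914072765576 rmax 0.2114817667193797
0.02 [None, None, (-0.0077, 439), (-0.0085, 362), (-0.0094, 297), (-0.0098, 269), (-0.0101, 184)]
0.05 [None, None, (-0.0074, 602), (-0.0082, 480), (-0.0093, 588), (-0.0098, 664), (-0.01, 268)]
0.08 [None, None, None, None, (-0.0094, 693), (-0.0099, 1181), (-0.01, 431)]
0.11 [None, None, None, None, (-0.0094, 1636), (-0.0099, 1732), (-0.0101, 108)]
0.135 [None, None, None, None, (-0.0097, 669), (-0.0099, 972), None]
0.16 [None, None, None, None, None, None, None]
0.185 [None, None, None, None, None, None, None]
lip 1750 [-0.04650482 -0.02024283 -0.01146734] [0.2164626  0.23267201] [0.05106375 0.11131706]
[ 2.36 -0.81 15.5 ] [ 0.06 -1.28 -0.05]
```

Emit:
move_arm(rows=[0,0,-0.4,0,1,0,-0.5,0,0,1,0,-0.3,0,0,1,0,0,0,0,1])

```text
time_s: 19.35
eef_pos: [0.5118, -0.0929, 0.2414]
tool_rot: [2.016, 2.41, 0.0]
ft_force: [-0.4, 0.2, 0.1]
opening: 0.0852
finger_force: 0.3
```

```bash
python3 look.py wrist:w12.png; python3 th2.py pics/w12.png
```

```text
t 19.35 pos [ 0.5118 -0.0929  0.2414] yaw_y 10.16 z [ 0.  0. -1.] q [-0.18  0.34 -0.31  0.92  0.    1.21] F [-0.4  0.2  0.1] op 0.0852 ff 0.3
TCP cab X -0.1212 r 0.2258
wrist door pts 16 theta 6.887812801091577 at hinge 1.369037857732003 rmax 0.2175933326195823
0.02 [None, (-0.0066, 27), (-0.0072, 522), (-0.0078, 427), (-0.0085, 361), (-0.0089, 324), (-0.009, 225)]
0.05 [None, None, (-0.0068, 621), (-0.0075, 499), (-0.0084, 641), (-0.0088, 779), (-0.009, 312)]
0.08 [None, None, None, None, (-0.0085, 752), (-0.0089, 1342), (-0.009, 495)]
0.11 [None, None, None, None, (-0.0087, 249), (-0.009, 913), (-0.009, 438)]
0.135 [None, None, None, None, None, None, None]
0.16 [None, None, None, None, None, None, None]
0.185 [None, None, None, None, None, None, None]
lip 2428 [-0.02534731 -0.01888592 -0.01115774] [0.23090962 0.23775675] [0.05195371 0.11819149]
```

Emit:
move_arm(rows=[0,0,-0.5,0,1,0,0,-1,0,0.5,0,0,-1,0,0,0,0,-1,0,0,0,-0.5,-1,0,0,0.5,-0.7,0,0,0,0.9,-0.7,0,0,0,0.9,-0.7,0,0,0,0.8,0,0,0,0,0.4,0,0,0,0])

```text
time_s: 20.4
eef_pos: [0.4168, -0.002, 0.3765]
tool_rot: [2.014, 2.41, 0.001]
ft_force: [0.2, -0.5, 0.5]
opening: 0.0001
finger_force: 0.0
```

Emit:
move_arm(rows=[0,0,0,-1,0,0,0,0,-1,0,0,0,0,-1,0,0,0,0,-1,0,0,0,0,-1,0,0,0,0,-1,0,0,0,0,-1,0,0,0,0,-1,0,0,0,0,-1,0,0,0,0,-1,0])

```text
time_s: 21.4
eef_pos: [0.4181, -0.0033, 0.3761]
tool_rot: [0.803, 3.037, -0.0]
ft_force: [0.4, -1.0, -0.5]
opening: 0.0
finger_force: 0.0
```

Emit:
move_arm(rows=[0,0,0,-1,0,0,0,0,-1,0,0,0,0,-1,0,0,0,0,-1,0,0,0,0,-1,0,0,0,0,-1,0,0,0,0,-1,0,0,0,0,-1,0,0,0,0,0,0])

```text
time_s: 22.3
eef_pos: [0.418, -0.0033, 0.3761]
tool_rot: [-0.281, 3.129, -0.0]
ft_force: [0.1, -0.1, 0.1]
opening: 0.0001
finger_force: 0.0
```

```bash
python3 look.py wrist:w13.png
python3 - <<'E'
from h import *
im=cv2.imread("pics/w13.png").astype(int); W=np.load('l.npy')
H=np.array([.5911,.1508]); a=np.radians(10.2); X=np.array([np.cos(a),np.sin(a)]); Y=np.array([-X[1],X[0]])
x=(W[...,:2]-H)@X; r=-(W[...,:2]-H)@Y; z=W[...,2]; g=(im[...,1]-im[...,2]>10)
rs=(-.02,-.01,0,.01,.03,.06,.1,.14,.18,.21,.225,.235,.245,.255,.265)
print(rs)
for z0 in (.008,.03,.06,.09,.12,.14,.16):
    print(z0,[ round(float(np.median(x[k])),4) if (k:=g&(abs(z-z0)<.01)&(abs(r-r0)<.005)&(x>-.1)&(x<.05)).sum()>5 else None for r0 in rs])
m=g&(abs(z-.187)<.012)&(x<0)
for r0 in (0,.06,.12,.18,.24):
    k=m&(abs(r-r0)<.01); print("roof edge",r0,x[k].min() if k.any() else None)
E
```

```text
t 22.3 pos [ 0.418  -0.0033  0.3761] yaw_y 100.26 z [ 0.  0. -1.] q [-0.01  0.07 -0.3   1.21  0.   -0.19] F [ 0.1 -0.1  0.1] op 0.0001 ff 0.0
TCP cab X -0.1977 r 0.121
(-0.02, -0.01, 0, 0.01, 0.03, 0.06, 0.1, 0.14, 0.18, 0.21, 0.225, 0.235, 0.245, 0.255, 0.265)
0.008 [None, None, None, None, None, None, None, None, None, None, None, None, None, None, None]
0.03 [None, 0.0068, None, -0.0058, None, None, None, None, None, None, None, -0.0095, None, 0.0066, None]
0.06 [None, None, None, None, None, None, None, None, None, None, None, None, None, None, None]
0.09 [None, None, None, None, None, None, None, None, None, None, None, None, None, None, None]
0.12 [None, None, None, None, None, None, None, None, None, None, None, None, None, None, None]
0.14 [None, None, None, None, None, None, None, None, None, None, None, None, None, None, None]
0.16 [None, None, None, None, None, None, None, None, None, None, None, None, None, None, None]
roof edge 0 None
roof edge 0.06 None
roof edge 0.12 None
roof edge 0.18 None
roof edge 0.24 None
```

```bash
cat > fr.py <<'E'
from h import *
W=np.load('l.npy')
H=np.array([.5911,.1508]); a=np.radians(10.2); X=np.array([np.cos(a),np.sin(a)]); Y=np.array([-X[1],X[0]])
x=(W[...,:2]-H)@X; r=-(W[...,:2]-H)@Y; z=W[...,2]
rs=(-.02,-.012,-.006,.01,.02,.04,.08,.12,.16,.2,.21,.22,.235,.245,.255,.262)
print(rs)
for z0 in (.01,.025,.045,.07,.1,.14,.16):
    print(z0,[ round(float(np.median(x[k])),4) if (k:=(abs(z-z0)<.006)&(abs(r-r0)<.004)&(x>-.03)&(x<.03)).sum()>5 else None for r0 in rs])
E
python3 fr.py
```

```text
(-0.02, -0.012, -0.006, 0.01, 0.02, 0.04, 0.08, 0.12, 0.16, 0.2, 0.21, 0.22, 0.235, 0.245, 0.255, 0.262)
0.01 [None, None, None, None, None, None, None, None, None, None, None, None, None, None, None, None]
0.025 [None, 0.0068, None, -0.0059, None, None, None, -0.0078, None, None, None, None, -0.0094, None, 0.0087, None]
0.045 [None, 0.0065, -0.0066, None, None, None, None, -0.0068, None, None, None, None, -0.01, None, 0.0064, None]
0.07 [None, None, None, None, None, None, None, None, None, None, None, None, -0.0252, None, None, None]
0.1 [None, None, None, None, None, None, None, None, None, None, None, None, None, None, None, None]
0.14 [None, None, None, None, None, None, None, None, None, None, None, None, None, None, None, None]
0.16 [None, None, None, None, None, None, None, None, None, None, None, None, None, None, None, None]
```

Emit:
move_arm(rows=[0.8,0,0,0,0,0.8,0,0,0,0,0.4,0,0,0,0,0,0,0,0,0])

```text
time_s: 22.75
eef_pos: [0.3573, -0.014, 0.3765]
tool_rot: [-0.276, 3.129, 0.0]
ft_force: [0.6, 0.2, -1.0]
opening: 0.0001
finger_force: 0.0
```

```bash
cat >> fr.py <<'E'
def fit(k,n):
    A=np.polyfit(r[k],x[k],1); res=x[k]-np.polyval(A,r[k]); j=abs(res)<.003; A=np.polyfit(r[k][j],x[k][j],1); print(n,j.sum(),"slope",A[0],"at .1",np.polyval(A,.1))
b=(z>.015)&(z<.16)
fit(b&(((r>-.02)&(r<-.009))|((r>.247)&(r<.262)))&(abs(x-.0068)<.004),"frame")
fit(b&(r>.0)&(r<.238)&(abs(x+.008)<.005),"door")
E
python3 look.py wrist:w14.png; python3 fr.py
```

```text
t 22.75 pos [ 0.3573 -0.014   0.3765] yaw_y 100.08 z [ 0.  0. -1.] q [-0.04 -0.04 -0.4   1.2   0.   -0.22] F [ 0.6  0.2 -1. ] op 0.0001 ff 0.0
TCP cab X -0.2593 r 0.1208
(-0.02, -0.012, -0.006, 0.01, 0.02, 0.04, 0.08, 0.12, 0.16, 0.2, 0.21, 0.22, 0.235, 0.245, 0.255, 0.262)
0.01 [None, None, None, None, None, None, None, None, None, None, None, None, None, None, None, None]
0.025 [None, None, None, None, None, None, None, None, None, None, None, None, None, None, None, None]
0.045 [None, None, None, None, None, None, None, None, None, None, None, None, None, None, None, None]
0.07 [None, None, None, None, None, None, None, None, None, None, None, None, None, None, None, None]
0.1 [None, None, None, None, None, None, None, None, None, None, None, None, None, None, None, None]
0.14 [None, None, None, None, None, None, None, None, None, None, None, None, None, None, None, None]
0.16 [None, None, None, None, None, None, None, None, None, None, None, None, None, None, None, None]Traceback (most recent call last):
  File "fr.py", line 12, in <module>
    fit(b&(((r>-.02)&(r<-.009))|((r>.247)&(r<.262)))&(abs(x-.0068)<.004),"frame")
    ~~~^^^^^^^^^^^^^^^^^^^^^^^^^^^^^^^^^^^^^^^^^^^^^^^^^^^^^^^^^^^^^^^^^^^^^^^^^^
  File "fr.py", line 10, in fit
    A=np.polyfit(r[k],x[k],1); res=x[k]-np.polyval(A,r[k]); j=abs(res)<.003; A=np.polyfit(r[k][j],x[k][j],1); print(n,j.sum(),"slope",A[0],"at .1",np.polyval(A,.1))
    raise TypeError("expected non-empty vector for x")
TypeError: expected non-empty vector for x
```

Emit:
move_arm(rows=[-0.8,0,0,0,0,-0.9,0,0,0,0,-0.9,0,0,0,0,-0.9,0,0,0,0,-0.7,0,0,0,0,0,0,0,0,0])

```text
time_s: 23.4
eef_pos: [0.4855, 0.009, 0.3755]
tool_rot: [-0.279, 3.128, 0.0]
ft_force: [0.4, 0.2, -0.7]
opening: 0.0002
finger_force: 0.0
```

```bash
python3 look.py wrist:w15.png; python3 fr.py
```

```text
t 23.4 pos [0.4855 0.009  0.3755] yaw_y 100.18 z [ 0.001  0.    -1.   ] q [ 0.02  0.18 -0.16  1.23  0.   -0.16] F [ 0.4  0.2 -0.7] op 0.0002 ff 0.0
TCP cab X -0.1291 r 0.1209
(-0.02, -0.012, -0.006, 0.01, 0.02, 0.04, 0.08, 0.12, 0.16, 0.2, 0.21, 0.22, 0.235, 0.245, 0.255, 0.262)
0.01 [0.0063, 0.0064, None, None, None, None, None, None, None, None, None, None, None, None, None, 0.0056]
0.025 [0.0066, 0.0065, None, -0.0057, -0.0062, -0.0065, None, None, None, -0.0091, -0.0091, -0.0094, -0.0096, None, None, 0.0055]
0.045 [0.0065, 0.0065, -0.0062, -0.0059, None, None, None, None, None, None, None, None, -0.0101, None, None, 0.0055]
0.07 [None, None, None, None, None, None, None, None, None, None, None, None, -0.0248, None, None, None]
0.1 [None, None, None, None, None, None, None, -0.0048, None, None, None, None, None, None, None, None]
0.14 [None, None, None, None, None, None, None, None, None, None, None, None, None, None, None, None]
0.16 [None, None, None, None, None, None, None, None, None, None, None, None, None, None, None, None]
frame 134 slope -0.0035529257076661667 at .1 0.006010658591987991
door 1606 slope -0.01539329672921771 at .1 -0.0072712055050958
```

Relative to the cabinet front in the same view, the door sits at about 0.012 rad, below 0.025, and its lip tip is at X = -0.025. It seated itself by a further small step when I let go, so the catch is holding it. Next is the key.

```bash
cat > key.py <<'E'
from h import *
import sys
C=np.array([.51818,.38446,.1298]); n=np.array([-.545,-.1689,.8212]); up=np.array([.7844,.2431,.5706]); sd=np.array([-.296,.9552,0])
def T(f,gap=0):
    b=np.cos(f)*up-np.sin(f)*sd; p=-np.sin(f)*up-np.cos(f)*sd; f=max(f,0)
    return C+n*.026+b*(.022-.008*np.sin(f))-p*(.008+.0145*np.cos(f)+.009*np.sin(f)+gap)+[0,0,.173]
E
cat > kplan.py <<'E'
from key import *
a=np.radians(107.2); R=np.array([[np.sin(a),np.cos(a),0],[-np.cos(a),np.sin(a),0],[0,0,-1]])  # cols x,y,z
t=T(0,.015); go(t[0],t[1],.375); print("above start",t)
p=t
for f in [0]+list(np.arange(.12,1.3,.12)):
    q=T(f); print(round(f,2),np.round(q,4),"units",np.round(R.T@(q-p)/.03,2)); p=q
E
python3 kplan.py
```

```text
t 23.45 pos [0.4839 0.0088 0.3755] yaw_y 100.18 z [-0.  0. -1.] q [ 0.02  0.18 -0.16  1.23  0.   -0.16] F [-0.5 -0.3 -0.4] op 0.0 ff 0.0
units [-3.29 13.38  0.02]
above start [0.5101668 0.4212368 0.3367044]
0 [0.5146 0.4069 0.3367] units [ 0.  -0.5  0. ]
0.12 [0.5164 0.4057 0.3377] units [ 0.05 -0.06 -0.03]
0.24 [0.5183 0.4041 0.3386] units [ 0.04 -0.07 -0.03]
0.36 [0.5201 0.4022 0.3394] units [ 0.04 -0.08 -0.03]
0.48 [0.5217 0.3999 0.34  ] units [ 0.03 -0.09 -0.02]
0.6 [0.5232 0.3973 0.3405] units [ 0.02 -0.1  -0.01]
0.72 [0.5245 0.3944 0.3407] units [ 0.01 -0.11 -0.01]
0.84 [0.5254 0.3912 0.3406] units [-0.   -0.11  0.  ]
0.96 [0.5259 0.3878 0.3403] units [-0.02 -0.11  0.01]
1.08 [0.526  0.3843 0.3396] units [-0.03 -0.11  0.02]
1.2 [0.5257 0.3808 0.3387] units [-0.05 -0.11  0.03]
```

Emit:
move_arm(rows=[-0.12,0.5,0,0,0,-0.23,0.95,0,0,0,-0.23,0.95,0,0,0,-0.23,0.95,0,0,0,-0.23,0.95,0,0,0,-0.23,0.95,0,0,0,-0.23,0.95,0,0,0,-0.23,0.95,0,0,0,-0.23,0.95,0,0,0,-0.23,0.95,0,0,0])

```text
time_s: 24.45
eef_pos: [0.4984, 0.2883, 0.3763]
tool_rot: [-0.278, 3.129, 0.0]
ft_force: [-0.1, 0.8, 0.1]
opening: 0.0003
finger_force: 0.0
```

Emit:
move_arm(rows=[-0.23,0.95,0,0,0,-0.23,0.95,0,0,0,-0.23,0.95,0,0,0,-0.23,0.95,0,0,0,-0.12,0.5,0,0,0,0,0,0,-0.7,0,0,0,0,-0.7,0,0,0,0,0,0])

```text
time_s: 25.25
eef_pos: [0.5064, 0.4198, 0.376]
tool_rot: [0.471, -3.106, 0.0]
ft_force: [0.3, -0.2, 0.2]
opening: -0.0
finger_force: 0.0
```

Run:
```python
from key import *
t=T(0,.015); go(*t); print(t)
im,d,W=cloud("wrist"); cv2.imwrite("pics/w16.png",im)
q=W.reshape(-1,3); q=q[np.isfinite(q).all(1)]-C; o=q@n; u=q@up; s=q@sd
k=(abs(o-.044)<.004)&(abs(u)<.04)&(abs(s)<.04); print(k.sum(),np.median(o[k]),cv2.minAreaRect(np.c_[u[k],s[k]].astype(np.float32)))
k=(abs(o)<.006)&(abs(u)<.06)&(abs(s)<.06)&(np.hypot(u,s)>.04); print(k.sum(),np.median(o[k]))
```

```text
t 25.25 pos [0.5064 0.4198 0.376 ] yaw_y 107.23 z [-0. -0. -1.] q [0.69 0.48 0.28 1.37 0.   0.39] F [ 0.3 -0.2  0.2] op -0.0 ff 0.0
units [-0.13  0.01  1.31]
[0.5101668 0.4212368 0.3367044]
1979 0.04301845862152855 ((0.002524416893720627, 0.0008875513449311256), (0.016150226816534996, 0.06355170160531998), 89.80097961425781)
9659 -0.0007171774295932007
```

Emit:
move_arm(rows=[-0.13,0,0.4,0,0,0,0,0.4,0,0,0,0,0.3,0,0,0,0,0.2,0,0,0,0,0,0,0])

```text
time_s: 25.8
eef_pos: [0.5101, 0.4206, 0.3358]
tool_rot: [0.469, -3.105, 0.002]
ft_force: [0.4, -1.0, 0.7]
opening: -0.0003
finger_force: 0.0
```

Emit:
move_arm(rows=[0,-0.25,0,0,0,0,-0.25,0,0,0,-0.05,-0.06,-0.03,0,0,-0.04,-0.07,-0.03,0,0,-0.04,-0.08,-0.03,0,0,0,0,0,0,0])

```text
time_s: 26.4
eef_pos: [0.5206, 0.4016, 0.3402]
tool_rot: [-0.469, 3.106, 0.001]
ft_force: [-2.0, 2.8, -0.2]
opening: 0.0001
finger_force: 1.3
```

```bash
cat > kl.py <<'E'
from key import *
import sys
go(*T(float(sys.argv[1])))
im,d,W=cloud("wrist"); cv2.imwrite("pics/k%s.png"%sys.argv[1],im)
q=W.reshape(-1,3); q=q[np.isfinite(q).all(1)]-C; o=q@n; u=q@up; s=q@sd
k=(abs(o-.0425)<.004)&(np.hypot(u,s)<.034)
print(k.sum()); 
if k.sum()>50:
    p=np.c_[u[k],s[k]]; c=p.mean(0); e=np.linalg.svd(p-c,full_matrices=False)[2][0]; print("centre",c,"key angle",-np.arctan(e[1]/e[0]),cv2.minAreaRect(p.astype(np.float32)))
E
python3 kl.py 0.36
```

```text
t 26.4 pos [0.5206 0.4016 0.3402] yaw_y 107.18 z [ 0.  0. -1.] q [0.66 0.49 0.21 1.29 0.   0.36] F [-2.   2.8 -0.2] op 0.0001 ff 1.3
units [0.01 0.02 0.03]
3384
centre [0.00685499 0.00147611] key angle 0.1916663633022082 ((0.004899190738797188, 0.009395807981491089), (0.03433136269450188, 0.06357618421316147), 74.37700653076172)
```

Emit:
move_arm(rows=[-0.03,-0.09,-0.02,0,0,-0.02,-0.1,-0.01,0,0,-0.01,-0.11,-0.01,0,0,0,-0.11,0,0,0,0.02,-0.11,0.01,0,0,0.03,-0.11,0.02,0,0,0,0,0,0,0])

```text
time_s: 27.15
eef_pos: [0.5267, 0.384, 0.3407]
tool_rot: [-0.469, 3.105, 0.003]
ft_force: [-0.5, 7.1, -0.1]
opening: -0.0002
finger_force: 2.7
```

```bash
python3 kl.py 1.08
```

```text
t 27.15 pos [0.5267 0.384  0.3407] yaw_y 107.19 z [ 0.001  0.002 -1.   ] q [0.63 0.48 0.19 1.28 0.   0.33] F [-0.5  7.1 -0.1] op -0.0002 ff 2.7
units [0.02 0.02 0.04]
3412
centre [ 0.00646864 -0.00042348] key angle 0.7575634799808922 ((0.009949669241905212, 0.007250778377056122), (0.03644014149904251, 0.06335540115833282), 42.15480422973633)
```

Emit:
move_arm(rows=[0.05,-0.11,0.03,0,0,0.06,-0.1,0.03,0,0,0.06,-0.1,0.03,0,0,0,0,0,0,0])

```text
time_s: 27.6
eef_pos: [0.5258, 0.3759, 0.3396]
tool_rot: [-0.47, 3.098, 0.012]
ft_force: [5.4, 19.1, 0.3]
opening: -0.0
finger_force: 7.9
```

```bash
python3 kl.py 1.3
```

```text
t 27.6 pos [0.5258 0.3759 0.3396] yaw_y 107.25 z [ 0.006  0.009 -1.   ] q [0.62 0.47 0.16 1.26 0.   0.32] F [ 5.4 19.1  0.3] op -0.0 ff 7.9
units [0.01 0.07 0.07]
3452
centre [ 0.00587318 -0.00099529] key angle 0.9835839427052435 ((0.010411839000880718, 0.004943810403347015), (0.034753911197185516, 0.06343120336532593), 29.399703979492188)
```

The force jumped to 20 N and the bar's rectangle sits at 60.6° (1.06 rad), so the key is on its stop. I hold, then back off along the path.

Emit:
move_arm(rows=[0,0,0,0,0,0,0,0,0,0,0,0,0,0,0,-0.06,0.2,-0.05,0,0,-0.1,0.2,-0.05,0,0,-0.05,0.25,-0.03,0,0,0,0.25,0,0,0,0,0.3,0,0,0,0.05,0.3,0,0,0,0.1,0.3,0,0,0])

```text
time_s: 28.65
eef_pos: [0.5093, 0.4259, 0.3409]
tool_rot: [0.469, -3.105, 0.001]
ft_force: [0.1, 1.0, 0.0]
opening: -0.0002
finger_force: 0.0
```

Emit:
move_arm(rows=[0,0.1,-0.4,0,0,0,0,-0.7,0,0,0,0,-0.8,0,0,0,0,-0.4,0,0,0,0,0,0,0,0,0,0,0,0])

```text
time_s: 29.25
eef_pos: [0.5089, 0.4282, 0.41]
tool_rot: [0.469, -3.106, 0.0]
ft_force: [0.4, -0.2, 0.4]
opening: -0.0001
finger_force: 0.0
```

```bash
python3 kl.py 0.0
python3 - <<'E'
from h import *
im,d,W=cloud("top"); o=np.load("top.npy")
def circ(n,u,v,h,r=16):
    w=W[v-r:v+r,u-r:u+r].reshape(-1,3); w=w[abs(w[:,2]-h)<.012]
    if len(w)<20: print(n,"hidden",len(w)); return
    c,rad=cv2.minEnclosingCircle(w[:,:2].astype(np.float32)); print(n,len(w),np.round(c,4),round(rad,4))
for n,u,v,h in (("green",318,214,.12),("white",305,244,.12),("blue",291,278,.12),("c",319,183,.06),("t1",404,242,.066),("t2",427,205,.066),("sleeve",414,223,.126)): circ(n,u,v,h)
E
```

```text
t 29.25 pos [0.5089 0.4282 0.41  ] yaw_y 107.18 z [-0. -0. -1.] q [0.7  0.49 0.38 1.46 0.   0.4 ] F [ 0.4 -0.2  0.4] op -0.0001 ff 0.0
units [ 0.03 -0.74  2.44]
1429
centre [0.00446086 0.00145235] key angle 0.00815740156013943 ((0.00275326706469059, 0.000860793050378561), (0.01626027747988701, 0.06241140142083168), 89.59174346923828)
green 234 [ 0.5062 -0.1401] 0.0221
white 237 [ 0.4288 -0.101 ] 0.0218
blue 245 [ 0.3428 -0.0651] 0.0217
c 208 [ 0.5989 -0.1506] 0.0224
t1 251 [ 0.4401 -0.3809] 0.034
t2 235 [ 0.5174 -0.4214] 0.0466
sleeve 185 [ 0.4828 -0.4062] 0.0217
```

The key is back at rest, the sleeve is still in place, and blank_c and the decoys haven't moved. I hand it in.

```bash
python3 -c "
from station import arm
print(arm.close_job())"
```

```text
the job is handed in; nothing more can be done
None
```

The job is handed in at about 29 s, with no verdict returned: the sleeve stands in the tray, the key was held at its stop and sprang back, and the door measured about 0.012 rad from shut (under the 0.025 limit, but close enough that a small measuring error matters); the tray blanks, spanner, deburrer and caliper were not re-measured at the end.

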